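# Bring the square ink bottle to the front of the revolving desk caddy and hold it there

## Robot

A 6-joint arm with a two-finger parallel gripper is mounted at the origin on the work surface. World frame = base frame: x ahead of the robot, y to its left, z up, the work surface at z = 0. Lengths are in mm, angles in degrees, forces in N, time in s.
With the tool pointing down it reaches from about 325 to 1000 mm from the base axis. Payload 5.1 kg.
Tool frame: the origin (TCP) lies between the finger pads; the fingertips stand 19 mm ahead of it and the grasp point (between the pads) is the TCP; z points along the fingers, y is the line along which they close (so a half turn about z gives the same grasp; the last joint's range is limited). The gripper opens to 85 mm and grips with 20 to 120 N. Pads are 22 mm wide; open, the fingers measure 114 mm over their backs; the gripper's body (76 mm by 85 mm) begins 54 mm behind the grasp point. The pads swing forward as they close: fully open they stand 13 mm farther back than shut.
Start: joints at [65.569, 7.093, 94.555, -0, 78.352, -4.733], TCP at [219.114, 611.943, 250.322] pointing down, gripper open.
Joint ranges: [-149.61, 149.61], [-58.7, 133.49], [1.44, 155.28], [-77.14, 257.14], [18.33, 153.61], [-166.67, 166.67]. Speed limits (degrees/s): [147.25, 147.25, 180, 180, 180, 180].

## Interface

Orientations are given as [roll, pitch, yaw] about the fixed x, y, z axes, in that order (R = Rz(yaw) Ry(pitch) Rx(roll)).
In Python, from rig import robot gives the robot as it stands.
- The arm moves only by the shell command python3 -m jog 'ROWS' [OPENING] [FORCE]. ROWS is JSON, a list of rows, each a list of 2 entries, a list of its own where there are three numbers: the shift along the tool's x, y, z as a fraction of full scale, then the turn, a rotation vector about the tool's x, y, z as a fraction of full scale. A call has 1 to 20 rows; each row shifts and turns the commanded pose from where the row before left it, along the tool's axes as they then stand; what a row does not reach is not made up. Full scale, the value 1, is 500 mm for a shift and 60 degrees for a turn. A row lasts 1/8 s, in which the tool goes at most 62.5 mm and 10.7 degrees, less where a joint would pass 70% of its speed; a pose out of reach is approached as far as the arm can. A call with a number of a shift or a turn outside -1 to 1 is refused whole. A call with a gripper value outside its range is refused whole. OPENING is the closure, from -1 (fully open) to 1 (shut), set as the call begins (- or left out, the last holds). The fingers move at their own pace and stop on an object; FORCE is the grip in N (left out, the last holds). Time passes only in rows, so rows that do not move let the fingers close. It gives the time, the measured TCP pose, the force, the opening and the grip force at its end, in the units of the state.
- robot.get_obs(): the state, without advancing time (a new reading comes with each control period).
- robot.camera(name): name is "scene" or "top"; returns a dict with "img" (480x640x3 uint8, red, green, blue), "mtx" (3x3 intrinsics, pixels), "D" ([k1, k2, p1, p2, k3] as OpenCV has them; the pictures are not rectified), "R" (3x3) and "t" (3): a world point X has camera coordinates R X + t. Camera axes: x right, y down, z forward; pixel columns grow to the right and rows downward; lengths in mm; the calibration is good to about 2 mm. A picture is of the moment at which its call begins. There is no depth.
- robot.finish_job(): hands the job in; it is judged then, once.
The state is a dict: "time_s": time; "q": joint angles; "joint_velocities": joint speeds; "effort": joint torques, N m; "tool_pos": TCP position; "tcp_rot": TCP orientation; "ft_force": force on the tool from outside, world axes, zero at the start; "wrist_torque": the same for the moment, N m; "grip_width": finger opening in mm; "grip_force": force on a finger pad.
Only numpy, scipy, OpenCV 4.12 (cv2) and the standard library are available. Lean on these libraries where they do the work, as an engineer would, in place of code of your own. Each camera call takes 0.05 s, during which the arm holds its last target. There are 200 camera calls.

## Task

I want to fill my pen from the square ink bottle in the revolving desk caddy. A roll of tape has been left over the caddy's handle: lift it off and lay it flat in the wooden tray, letting go without dropping it. Then turn the caddy until the square bottle stands squarely at the front, over the middle of the pen ledge, and finish gripping the handle so that the turntable keeps still; all five containers must stay standing in it and the rest of the desk stay as it is.

Things in the scene. Friction and masses are not known exactly. Their poses are not given: they have to be found in the camera images.
- foot: Fixed wooden plinth of the caddy, 270 x 236 mm, 36 mm high. Origin on the desk, on the turntable's vertical axis; z up. Its front is its own -x side, turned roughly to the robot (within 17 degrees): a low pen ledge, 16 mm high with a 24 mm lip, runs along that side, outer edge 155 mm from the axis, with a pen on it. The other sides end 115 to 118 mm from the axis.
- turntable: Turntable of the caddy, turning on the plinth about a vertical axis, over a full turn either way; origin on the axis at desk level, z up; 0.05 N m of friction, no spring or detents. A round light-wood tray, 230 mm across, floor 52 mm above the desk, rim 14 mm above its floor; radial dividers 36 mm high make five compartments of 72 degrees, a loose container in each.
- handle (a point): Turned dark-wood handle in the middle of the turntable, turning with it. Origin on the axis at the top of its bead (40 mm across), 150 mm above the desk; z up. Above the bead a plain round grip, 18 mm in diameter, rises 54 mm (top 204 mm above the desk); it can be gripped from above at any yaw. The containers around it end at most 122 mm above the desk.
- tape_roll: Loose roll of paper tape: 58 mm outside, 26 mm hole, 24 mm tall lying flat, 40 to 85 g. Origin at the centre of its underside, z along its axis. At the start it lies flat on the handle's bead, underside 150 mm above the desk, the grip sticking up through its hole and 30 mm beyond; it must rise over 54 mm to come off.
- tray: Fixed open wooden desk tray, outside 150 mm (x) x 190 mm (y) x 22 mm high, walls 6 mm, inner floor 6 mm above the desk. Origin on the desk under its centre, z up. Empty at the start.
- ink_bottle: The square ink bottle: dark glass, 50 x 50 x 40 mm with a round black cap 28 mm across, 64 mm in all, about 160 g, loose. Origin at the centre of its underside, 72 mm from the turntable's axis, in any of the five compartments. It is the only container with a square plan; never at the front at the start.
- round_bottle: Round ink bottle of the same dark glass and cap, 46 mm across, 64 mm high, loose in its compartment. Origin at the centre of its underside.
- clip_jar: Round clear jar of paper clips with a metal lid, 50 mm across, 70 mm high, loose in its compartment. Origin at the centre of its underside.
- tin: Low round steel tin, 56 mm across, 46 mm high, loose in its compartment. Origin at the centre of its underside.
- ceramic_pot: Open white ceramic pot, 54 mm across, 58 mm high, loose in its compartment. Origin at the centre of its underside.
- mug: White ceramic mug, 80 mm across without its handle, 92 mm high, loose on the desk beyond the work. Origin at the centre of its underside. Leave alone.
- spectacle_case: Dark spectacle case, 62 x 155 x 36 mm, loose on the desk to the robot's right. Origin at the centre of its underside. Leave alone.
- pen: Pen, 12 mm thick and 133 mm long, lying loose along the caddy's pen ledge, 16 mm above the desk. Origin under its middle, its length along its own y. Leave alone.
Things that resemble listed ones, but are neither listed nor needed, are in the scene too. What is shaped like the tin but red or yellow is not meant.

How it is judged:
By the outcome, as a careful person would: the job done as asked, in the order asked, and still so for the second after the job is handed in, while the arm keeps its last pose, push and grip.
It also fails if it takes over 69 s, if anything falls off the work surface, if the arm or the gripper's body presses on something with over 40 N, if the wrist force passes 120 N, or if a joint passes its speed limit or range.

## Working session

There is one attempt and no reset: what is moved stays moved. The work goes in short steps, Python scripts to look and compute and a shell command to move; the robot and the scene stay as the last step left them, time stands still between calls to the robot, and variables do not carry over. Pictures are saved under pics/ and viewed, at most 10 in all, crops included, and the job is handed in when it is done.

```bash
ls; mkdir -p pics; cat > h.py <<'E'
import numpy as np, cv2, pickle
from rig import robot
def shot(n,tag):
    c=robot.camera(n); cv2.imwrite(f'pics/{tag}.png',c['img'][:,:,::-1]); pickle.dump(c,open(f'{tag}.pkl','wb')); return c
def load(tag): return pickle.load(open(f'{tag}.pkl','rb'))
def ray(c,p):
    u=cv2.undistortPoints(np.array([[p]],float),np.array(c['mtx']),np.array(c['D']))[0,0]
    R=np.array(c['R']);t=np.array(c['t']); return -R.T@t, R.T@np.array([u[0],u[1],1])
def atz(c,p,z):
    o,d=ray(c,p); return o+d*(z-o[2])/d[2]
def tri(obs):
    A=np.zeros((3,3));b=np.zeros(3)
    for c,p in obs:
        o,d=ray(c,p); d=d/np.linalg.norm(d); M=np.eye(3)-np.outer(d,d); A+=M;b+=M@o
    return np.linalg.solve(A,b)
def proj(c,X):
    return cv2.projectPoints(np.array([X],float),cv2.Rodrigues(np.array(c['R'],float))[0],np.array(c['t'],float),np.array(c['mtx']),np.array(c['D']))[0].reshape(-1,2)
E
python3 - <<'E'
from h import *
for n in('scene','top'):
    c=shot(n,n+'0'); print(n,(-np.array(c['R']).T@c['t']).round(),c['mtx'][0][0])
print(robot.get_obs())
E
```

```text
pics
scene [1329.  412.  821.] 459.69841837972365
top [ 382. -123. 1080.] 501.0442246178974
{'time_s': 0.1, 'q': array([ 6.55677191e+01,  7.12932842e+00,  9.46266064e+01, -1.55776100e-03,
        7.83532398e+01, -4.73189821e+00]), 'joint_velocities': array([-0.01513008, -0.07127654, -0.19411735, -0.01910302,  0.02031384,
       -0.03692304]), 'effort': array([-4.12789004e-04, -4.24927461e+01, -3.66654110e+01, -1.71917827e-04,
        3.93437935e-03,  9.28987021e-06]), 'tool_pos': array([218.92387386, 611.46496444, 249.17718666]), 'tcp_rot': array([-1.79891072e+02, -7.48628993e-03,  1.60299926e+02]), 'ft_force': array([ 0.6360983 , -0.54567229, -0.13330234]), 'wrist_torque': array([ 0.05203946, -0.01888582,  0.05520212]), 'grip_force': 0.0, 'grip_width': 85.68972968954941}
```

View pics/scene0.png

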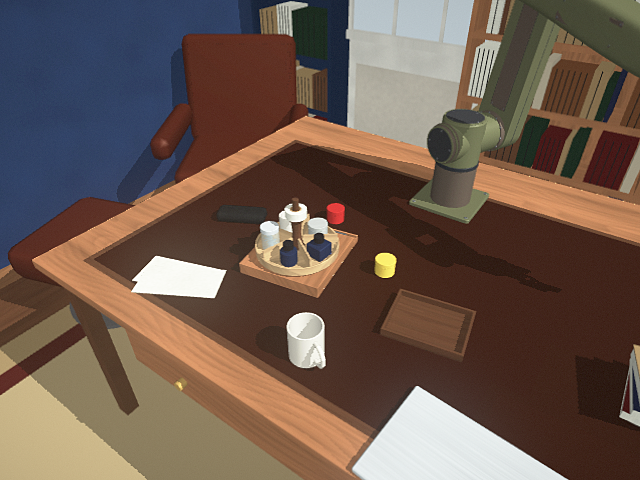

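View pics/top0.png

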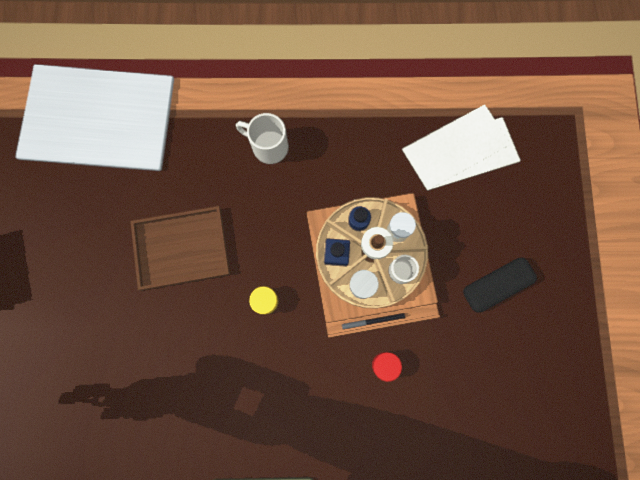

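The scene view shows the caddy with the tape on its handle (296,212), the tray (430,322), and the yellow and red decoys. In the top view the handle is at (378,241) and the tray at (180,248). There are two dark bottles: (337,251) looks square and (359,218) looks round. I'll enlarge both to confirm which is which.

```bash
python3 - <<'E'
from h import *
t=load('top0')['img'][185:345,300:450,::-1]; s=load('scene0')['img'][185:305,230:370,::-1]
cv2.imwrite('pics/crop_t.png',cv2.resize(t,(750,800),interpolation=cv2.INTER_CUBIC)[:, :][:600*800//600] if 0 else cv2.resize(t,(562,600),interpolation=cv2.INTER_CUBIC))
cv2.imwrite('pics/crop_s.png',cv2.resize(s,(700,600),interpolation=cv2.INTER_CUBIC))
E
```

```text
(no output)
```

View pics/crop_t.png

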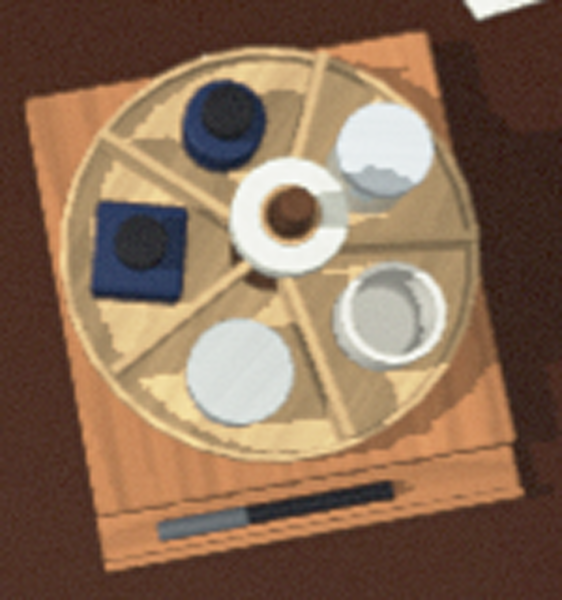

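View pics/crop_s.png

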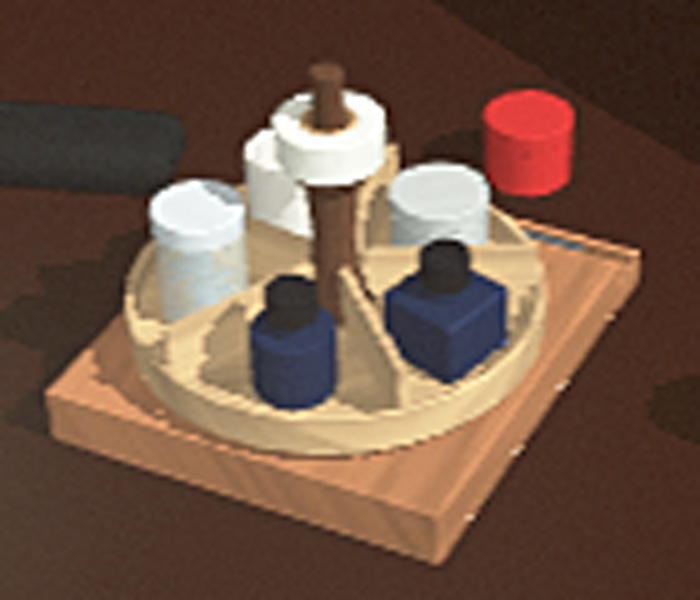

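Confirmed: (337,251) has a square plan and (359,218) is round, so the first is the ink bottle. Next I'll measure positions.

```bash
python3 - <<'E'
from h import *
T=load('top0');S=load('scene0')
t=lambda x,y:(T,((x+.5)/3.7467-.5+300,(y+.5)/3.75-.5+185))
s=lambda x,y:(S,((x+.5)/5-.5+230,(y+.5)/5-.5+185))
print('handle top',tri([t(295,206),s(326,70)]).round(1))
print('tape top',tri([t(290,215),s(329,125)]).round(1))
cap=tri([t(140,240),s(446,248)]);print('cap',cap.round(1))
print('round cap',tri([t(229,109),s(293,287)]).round(1))
h=atz(*t(295,206),204)
print('h',h.round(1), 'tape@174',atz(*t(290,215),174).round(1))
print('cap@116',atz(*t(140,240),116).round(1))
P=[atz(*t(*p),36) for p in[(25,100),(428,31),(514,441),(99,515)]]
L=[atz(*t(*p),24) for p in[(106,571),(522,494)]]
print(np.round(P,1),np.round(L,1))
for a,b in[(P[0],P[1]),(P[3],P[2]),(L[0],L[1])]:
    d=a-b;print('y axis yaw',np.degrees(np.arctan2(-d[0],d[1])).round(2),np.linalg.norm(d).round(1))
for a,b in[(P[0],P[3]),(P[1],P[2])]:
    d=a-b;print('x yaw',np.degrees(np.arctan2(d[1],d[0])).round(2),np.linalg.norm(d).round(1))
# rim fit: points at z=66
rim=[(66,255),(106,130),(180,70),(262,48),(350,63),(430,125),(478,240),(440,360),(350,440),(270,460),(190,440),(110,370)]
X=np.array([atz(*t(*p),66)[:2] for p in rim])
A=np.c_[2*X,np.ones(len(X))];q=np.linalg.lstsq(A,(X**2).sum(1),rcond=None)[0];print('rim',q[:2].round(1),np.sqrt(q[2]+q[0]**2+q[1]**2).round(1))
# tray
for z in(22,):
  tr=np.array([atz(T,p,22) for p in[(131,221),(219,208),(230,275),(138,289)]]);print(tr.round(1),tr.mean(0).round(1))
trs=np.array([atz(S,p,22) for p in[(399,290),(476,309),(463,355),(381,330)]]);print(trs.round(1),trs.mean(0).round(1))
print('foot bottoms', atz(*s(438,512),36).round(1),atz(*s(50,393),36).round(1))
print(robot.get_obs()['q'])
E
```

```text
handle top [ 544.6 -226.3  199.9]
tape top [ 545.6 -226.7  167. ]
cap [ 542.5 -154.2  115.8]
round cap [ 612.2 -201.7  113.3]
h [ 543.5 -225.3  204. ] tape@174 [ 544.6 -226.2  174. ]
cap@116 [ 542.5 -154.3  116. ]
[[ 637.4  -92.3   36. ]
 [ 676.4 -324.7   36. ]
 [ 441.7 -361.8   36. ]
 [ 403.7 -132.2   36. ]] [[ 373.7 -135.9   24. ]
 [ 413.2 -367.3   24. ]]
y axis yaw 9.51 235.6
y axis yaw 9.4 232.7
y axis yaw 9.7 234.8
x yaw 9.68 237.1
x yaw 8.97 237.6
rim [ 546.  -227.8] 112.5
[[622.2 282.8  22. ]
 [649.6  96.8  22. ]
 [503.9  69.3  22. ]
 [476.8 259.   22. ]] [563.1 177.   22. ]
[[517.9  76.7  22. ]
 [471.8 260.3  22. ]
 [623.  286.5  22. ]
 [661.6 105.   22. ]] [568.6 182.1  22. ]
foot bottoms [639.3 -91.1  36. ] [ 681.3 -315.9   36. ]
[ 6.55677191e+01  7.12932842e+00  9.46266064e+01 -1.55776100e-03
  7.83532398e+01 -4.73189821e+00]
```

Handle axis is at about (545.2,-226.5), foot yaw about 9.5°, and the tape is centred on the handle. The square bottle bears about 92° and the front is at 189.5°, so the turn is about +97.5°. I'll move above the handle at the current height first.

```bash
cat >> h.py <<'E'
from scipy.spatial.transform import Rotation as Ro
def togo(p,yaw=None):
    o=robot.get_obs(); R=Ro.from_euler('xyz',o['tcp_rot'],degrees=True)
    v=R.inv().apply(np.array(p)-o['tool_pos'])/500
    print('shift',v.round(4)); 
    if yaw is not None: print('turn',((R.inv()*Ro.from_euler('xyz',[180,0,yaw],degrees=True)).as_rotvec(degrees=True)/60).round(4))
E
python3 -m jog '[[[-0.0655,-0.0755,0],[0,0,0]],[[-0.0655,-0.0755,0],[0,0,0]],[[-0.0655,-0.0755,0],[0,0,0]],[[-0.0655,-0.0755,0],[0,0,0]],[[-0.0655,-0.0755,0],[0,0,0]],[[-0.0655,-0.0755,0],[0,0,0]],[[-0.0655,-0.0755,0],[0,0,0]],[[-0.0655,-0.0755,0],[0,0,0]],[[-0.0655,-0.0755,0],[0,0,0]],[[-0.0655,-0.0755,0],[0,0,0]],[[-0.0655,-0.0755,0],[0,0,0]],[[-0.0655,-0.0755,0],[0,0,0]],[[-0.0655,-0.0755,0],[0,0,0]],[[-0.0655,-0.0755,0],[0,0,0]],[[-0.0655,-0.0755,0],[0,0,0]],[[-0.0655,-0.0755,0],[0,0,0]],[[-0.0655,-0.0755,0],[0,0,0]],[[-0.0655,-0.0755,0],[0,0,0]],[[0,0,0],[0,0,0]],[[0,0,0],[0,0,0]]]' -1
python3 -c "
from h import *
togo([545.2,-226.5,168],160.3);print(robot.get_obs()['q'].round(1))"
```

```text
time_s: 2.6
tool_pos: [544.6, -226.1, 249.6]
tcp_rot: [180.0, -0.1, 160.3]
ft_force: [0.1, -0.5, 0.6]
grip_width: 85.4
grip_force: 0.0
shift [-0.0016 -0.0005  0.1631]
turn [ 0.0006 -0.0016 -0.0002]
[-27.8  -0.4 102.4   0.   78.  -98.1]
```

```bash
python3 -m jog '[[[-0.0016,-0.0005,0.027],[0,0,0]],[[0,0,0.027],[0,0,0]],[[0,0,0.027],[0,0,0]],[[0,0,0.027],[0,0,0]],[[0,0,0.027],[0,0,0]],[[0,0,0.028],[0,0,0]],[[0,0,0],[0,0,0]],[[0,0,0],[0,0,0]],[[0,0,0],[0,0,0]]]' -1
python3 -m jog '[[[0,0,0],[0,0,0]],[[0,0,0],[0,0,0]],[[0,0,0],[0,0,0]],[[0,0,0],[0,0,0]],[[0,0,0],[0,0,0]],[[0,0,0],[0,0,0]],[[0,0,0],[0,0,0]],[[0,0,0],[0,0,0]]]' 1 30
python3 - <<'E'
from h import *
c=shot('scene','s1'); i=c['img'][145:265,225:385,::-1]; cv2.imwrite('pics/c1.png',cv2.resize(i,(800,600),interpolation=cv2.INTER_CUBIC))
E
```

```text
time_s: 3.72
tool_pos: [546.2, -227.3, 169.7]
tcp_rot: [-180.0, 0.1, 160.3]
ft_force: [-0.5, 0.5, 1.4]
grip_width: 85.3
grip_force: 0.0
time_s: 4.72
tool_pos: [546.2, -227.2, 169.7]
tcp_rot: [-180.0, 0.1, 160.3]
ft_force: [-0.4, 0.3, 6.3]
grip_width: 57.6
grip_force: 32.5
```

View pics/c1.png

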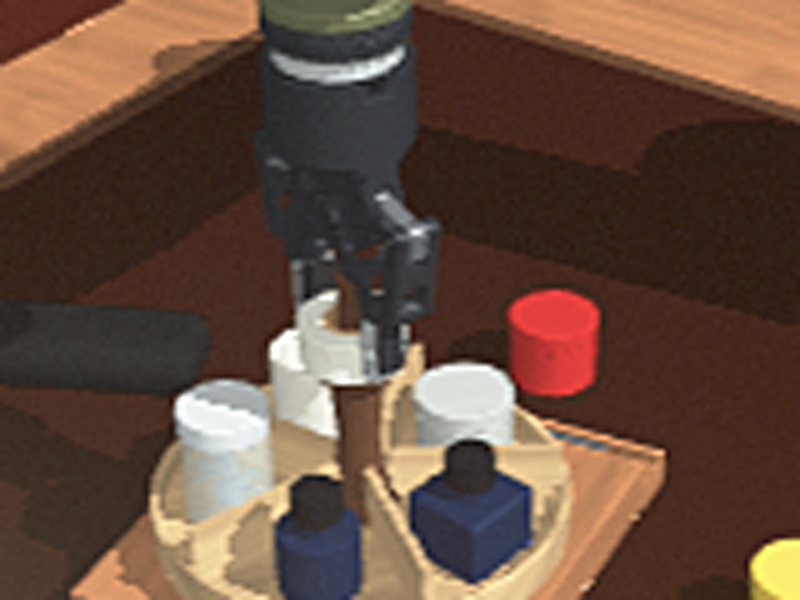

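The crop shows both pads on the tape's sides (300–410, 340) and width 57.6 mm, so it is gripped. Lifting now.

```bash
python3 -m jog '[[[0,0,-0.012],[0,0,0]],[[0,0,-0.025],[0,0,0]],[[0,0,-0.025],[0,0,0]],[[0,0,-0.025],[0,0,0]],[[0,0,-0.025],[0,0,0]],[[0,0,-0.025],[0,0,0]],[[0,0,-0.025],[0,0,0]],[[0,0,-0.012],[0,0,0]],[[0,0,0],[0,0,0]],[[0,0,0],[0,0,0]]]'
python3 -c "
from h import *
togo([566,179.5,256],160.3);print(robot.get_obs()['wrist_torque'])"
```

```text
time_s: 6.02
tool_pos: [545.5, -226.9, 255.2]
tcp_rot: [180.0, -0.1, 160.3]
ft_force: [0.1, -0.4, -1.3]
grip_width: 57.9
grip_force: 32.2
shift [ 0.2353  0.779  -0.0013]
turn [ 0.0002 -0.001   0.    ]
[ 0.023677   -0.01197543 -0.00892913]
```

```bash
python3 -m jog '[[[0.0096,0.032,0],[0,0,0]],[[0.0196,0.065,0],[0,0,0]],[[0.0196,0.065,0],[0,0,0]],[[0.0196,0.065,0],[0,0,0]],[[0.0196,0.065,0],[0,0,0]],[[0.0196,0.065,0],[0,0,0]],[[0.0196,0.065,0],[0,0,0]],[[0.0196,0.065,0],[0,0,0]],[[0.0196,0.065,0],[0,0,0]],[[0.0196,0.065,0],[0,0,0]],[[0.0196,0.065,0],[0,0,0]],[[0.0196,0.065,0],[0,0,0]],[[0.01,0.032,0],[0,0,0]],[[0,0,0],[0,0,0]]]'
python3 -m jog '[[[0,0,0.04],[0,0,0]],[[0,0,0.08],[0,0,0]],[[0,0,0.09],[0,0,0]],[[0,0,0.09],[0,0,0]],[[0,0,0.07],[0,0,0]],[[0,0,0.04],[0,0,0]],[[0,0,0],[0,0,0]],[[0,0,0],[0,0,0]],[[0,0,0],[0,0,0]]]'
python3 - <<'E'
from h import *
o=robot.get_obs();print(o['tool_pos'])
c=shot('scene','s2'); i=c['img'][250:370,350:510,::-1]; cv2.imwrite('pics/c2.png',cv2.resize(i,(800,600),interpolation=cv2.INTER_CUBIC))
E
```

```text
time_s: 7.78
tool_pos: [565.9, 180.3, 255.5]
tcp_rot: [-180.0, -0.0, 160.4]
ft_force: [-0.6, 0.8, -0.2]
grip_width: 57.3
grip_force: 32.3
time_s: 8.9
tool_pos: [567.8, 179.6, 52.9]
tcp_rot: [179.9, 0.2, 160.3]
ft_force: [-1.0, -1.0, -0.2]
grip_width: 57.6
grip_force: 32.4
[567.75740799 179.59731196  52.88611258]
```

View pics/c2.png

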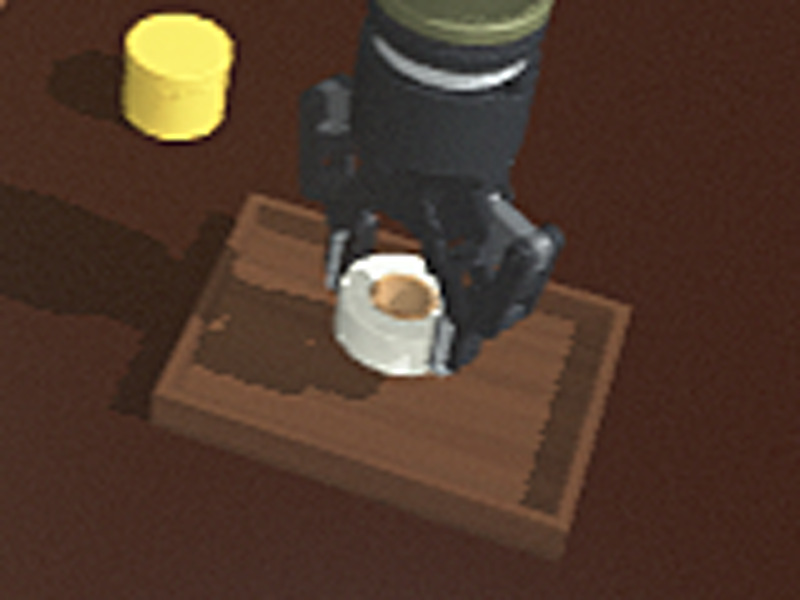

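The tape is level and over the tray floor (395,315), held about 27 mm up. I'll lower it gently until it touches.

```bash
python3 -m jog '[[[0,0,0.02],[0,0,0]],[[0,0,0.02],[0,0,0]],[[0,0,0.008],[0,0,0]],[[0,0,0],[0,0,0]],[[0,0,0],[0,0,0]],[[0,0,0],[0,0,0]]]'
python3 -m jog '[[[0,0,0.002],[0,0,0]],[[0,0,0],[0,0,0]],[[0,0,0],[0,0,0]]]'
```

```text
time_s: 9.7
tool_pos: [566.3, 179.4, 26.7]
tcp_rot: [-180.0, 0.0, 160.3]
ft_force: [-0.1, -0.2, -1.0]
grip_width: 57.4
grip_force: 32.4
time_s: 10.07
tool_pos: [566.3, 179.3, 25.8]
tcp_rot: [180.0, 0.0, 160.3]
ft_force: [-0.5, 0.9, -0.4]
grip_width: 57.5
grip_force: 32.4
```

```bash
for k in 1 2 3; do python3 -m jog '[[[0,0,0.002],[0,0,0]],[[0,0,0],[0,0,0]],[[0,0,0],[0,0,0]]]' | egrep 'pos|ft|width'; done
```

```text
tool_pos: [566.3, 179.4, 25.8]
ft_force: [-3.3, -1.4, 5.4]
grip_width: 57.9
tool_pos: [566.4, 179.4, 25.7]
ft_force: [-6.6, -1.6, 11.2]
grip_width: 57.7
tool_pos: [566.4, 179.4, 25.7]
ft_force: [-10.0, -2.0, 17.5]
grip_width: 57.5
```

It touched at z = 25.7, as predicted. I'll ease the push, let go and rise.

```bash
python3 -m jog '[[[0,0,-0.004],[0,0,0]],[[0,0,0],[0,0,0]],[[0,0,0],[0,0,0]]]'
python3 -m jog '[[[0,0,0],[0,0,0]],[[0,0,0],[0,0,0]],[[0,0,0],[0,0,0]],[[0,0,0],[0,0,0]],[[0,0,0],[0,0,0]],[[0,0,0],[0,0,0]],[[0,0,0],[0,0,0]],[[0,0,0],[0,0,0]]]' -1
python3 -m jog '[[[0,0,-0.02],[0,0,0]],[[0,0,-0.04],[0,0,0]],[[0,0,-0.08],[0,0,0]],[[0,0,-0.1],[0,0,0]],[[0,0,-0.1],[0,0,0]],[[0,0,-0.1],[0,0,0]],[[0,0,-0.05],[0,0,0]],[[0,0,0],[0,0,0]]]'
python3 -c "
from h import *
togo([545.2,-226.5,268],90);print(robot.get_obs()['q'].round(1))"
```

```text
time_s: 11.58
tool_pos: [566.9, 179.5, 25.8]
tcp_rot: [180.0, 0.0, 160.3]
ft_force: [-2.1, -0.8, 6.5]
grip_width: 57.8
grip_force: 32.9
time_s: 12.58
tool_pos: [566.3, 179.4, 24.8]
tcp_rot: [180.0, 0.0, 160.3]
ft_force: [0.6, 0.1, -0.6]
grip_width: 85.4
grip_force: 0.0
time_s: 13.58
tool_pos: [567.7, 179.7, 274.8]
tcp_rot: [179.8, 0.4, 160.3]
ft_force: [-0.3, 0.6, 0.2]
grip_width: 85.2
grip_force: 0.0
shift [-0.2314 -0.7801  0.0117]
turn [0.0075 0.0031 1.1717]
[ 12.4  -0.8 100.4   0.   79.9 -57.9]
```

```bash
python3 - <<'E'
from h import *
a=shot('scene','s3');b=shot('top','t3')
i=cv2.resize(a['img'][280:360,370:480,::-1],(330,240),interpolation=cv2.INTER_CUBIC)
j=cv2.resize(b['img'][225:280,310:385,::-1],(750,550),interpolation=cv2.INTER_CUBIC)[:, :460]
W=np.zeros((550,790,3),np.uint8);W[:,:460]=j;W[:240,460:]=i;cv2.imwrite('pics/c3.png',W)
E
```

```text
(no output)
```

View pics/c3.png

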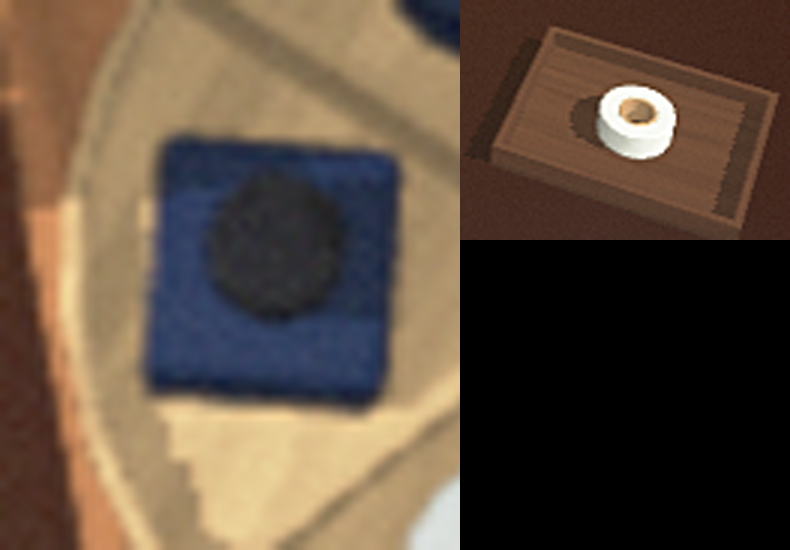

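```bash
python3 -m jog '[[[-0.0096,-0.032,0],[0,0,0]],[[-0.0193,-0.065,0.001],[0,0,0]],[[-0.0193,-0.065,0.001],[0,0,0]],[[-0.0193,-0.065,0.001],[0,0,0]],[[-0.0193,-0.065,0.001],[0,0,0]],[[-0.0193,-0.065,0.001],[0,0,0]],[[-0.0193,-0.065,0.001],[0,0,0]],[[-0.0193,-0.065,0.001],[0,0,0]],[[-0.0193,-0.065,0.001],[0,0,0]],[[-0.0193,-0.065,0.001],[0,0,0]],[[-0.0193,-0.065,0.001],[0,0,0]],[[-0.0193,-0.065,0.001],[0,0,0]],[[-0.01,-0.033,0],[0,0,0]],[[0,0,0],[0,0,0]]]'
python3 -m jog '[[[0,0,0],[0,0,0.117]],[[0,0,0],[0,0,0.117]],[[0,0,0],[0,0,0.117]],[[0,0,0],[0,0,0.117]],[[0,0,0],[0,0,0.117]],[[0,0,0],[0,0,0.117]],[[0,0,0],[0,0,0.117]],[[0,0,0],[0,0,0.117]],[[0,0,0],[0,0,0.117]],[[0,0,0],[0,0,0.117]],[[0,0,0],[0,0,0]],[[0,0,0],[0,0,0]]]'
python3 -c "
from h import *
togo([545.4,-226.6,185],90);print(robot.get_obs()['q'].round(1))"
```

```text
time_s: 15.42
tool_pos: [543.3, -227.7, 263.2]
tcp_rot: [180.0, -0.1, 160.2]
ft_force: [-0.2, 0.2, 0.1]
grip_width: 85.1
grip_force: 0.0
time_s: 16.92
tool_pos: [544.0, -226.2, 264.2]
tcp_rot: [-180.0, -0.0, 90.3]
ft_force: [-0.6, -0.5, 0.4]
grip_width: 85.4
grip_force: 0.0
shift [-0.0009  0.0027  0.1583]
turn [-0.0002 -0.0003  0.0042]
[-27.8  -1.  101.6   0.   79.4 -28.1]
```

The tape lies flat in the tray (635,120). The square bottle's edges are clear in the left panel: corners (165,145), (397,155), (385,385), (147,385), with the cap at (276,246).

```bash
python3 -m jog '[[[-0.0009,0.0027,0.02],[0,0,0.0042]],[[0,0,0.028],[0,0,0]],[[0,0,0.028],[0,0,0]],[[0,0,0.028],[0,0,0]],[[0,0,0.028],[0,0,0]],[[0,0,0.026],[0,0,0]],[[0,0,0],[0,0,0]],[[0,0,0],[0,0,0]],[[0,0,0],[0,0,0]]]' -1
python3 - <<'E'
from h import *
T=load('t3'); f=lambda x,y:((x+.5)/10-.5+310,(y+.5)/10-.5+225)
t=lambda x,y:((x+.5)/3.7467-.5+300,(y+.5)/3.75-.5+185)
A=np.array([545.4,-226.6])
br=lambda v:np.degrees(np.arctan2(v[1],v[0]))%360
c=atz(T,f(276,246),116);print('cap',c.round(1),br(c[:2]-A),np.linalg.norm(c[:2]-A))
e=[atz(T,f(*p),92) for p in[(165,145),(397,155),(385,385),(147,385)]]
print('edges',[round(br((e[i]-e[j])[:2])%90,1) for i,j in[(0,1),(1,2),(2,3),(0,3)]],np.mean(e,0).round(1))
d=np.array([br(atz(T,t(*p),88)[:2]-A) for p in[(106,134),(322,55),(473,240),(347,437),(115,372)]])
print('div',d.round(1),(d%72).round(1))
E
```

```text
time_s: 18.05
tool_pos: [545.8, -227.6, 186.3]
tcp_rot: [179.9, 0.0, 89.8]
ft_force: [0.8, 0.8, 0.4]
grip_width: 85.2
grip_force: 0.0
cap [ 541.5 -154.6  116. ] 93.12756424134919 72.13875203209776
edges [np.float64(87.0), np.float64(86.0), np.float64(89.5), np.float64(85.2)] [ 541.2 -154.8   92. ]
div [ 56.  344.  270.1 199.  128.7] [56.  56.  54.1 55.  56.7]
```

```bash
python3 -m jog '[[[0.002,0,0],[0,0,0]],[[0,0,0],[0,0,0]],[[0,0,0],[0,0,0]],[[0,0,0],[0,0,0]],[[0,0,0],[0,0,0]],[[0,0,0],[0,0,0]],[[0,0,0],[0,0,0]],[[0,0,0],[0,0,0]],[[0,0,0],[0,0,0]],[[0,0,0],[0,0,0]],[[0,0,0],[0,0,0]],[[0,0,0],[0,0,0]]]' 1 60
```

```text
time_s: 19.55
tool_pos: [545.6, -226.4, 185.5]
tcp_rot: [180.0, 0.0, 89.9]
ft_force: [3.2, 0.3, 0.9]
grip_width: 16.6
grip_force: 58.5
```

```bash
python3 -m jog '[[[0,0,0],[0,0,-0.01]],[[0,0,0],[0,0,-0.03]],[[0,0,0],[0,0,-0.05]],[[0,0,0],[0,0,-0.05]],[[0,0,0],[0,0,-0.05]],[[0,0,0],[0,0,-0.05]],[[0,0,0],[0,0,-0.05]],[[0,0,0],[0,0,-0.05]],[[0,0,0],[0,0,-0.05]],[[0,0,0],[0,0,-0.05]],[[0,0,0],[0,0,-0.05]],[[0,0,0],[0,0,-0.05]],[[0,0,0],[0,0,-0.05]],[[0,0,0],[0,0,-0.05]],[[0,0,0],[0,0,-0.05]],[[0,0,0],[0,0,-0.05]],[[0,0,0],[0,0,-0.03]],[[0,0,0],[0,0,-0.01]],[[0,0,0],[0,0,0]],[[0,0,0],[0,0,0]]]'
python3 -m jog '[[[0,0,0],[0,0,-0.017]],[[0,0,0],[0,0,-0.03]],[[0,0,0],[0,0,-0.05]],[[0,0,0],[0,0,-0.05]],[[0,0,0],[0,0,-0.05]],[[0,0,0],[0,0,-0.05]],[[0,0,0],[0,0,-0.05]],[[0,0,0],[0,0,-0.05]],[[0,0,0],[0,0,-0.05]],[[0,0,0],[0,0,-0.05]],[[0,0,0],[0,0,-0.05]],[[0,0,0],[0,0,-0.05]],[[0,0,0],[0,0,-0.05]],[[0,0,0],[0,0,-0.05]],[[0,0,0],[0,0,-0.05]],[[0,0,0],[0,0,-0.05]],[[0,0,0],[0,0,-0.05]],[[0,0,0],[0,0,-0.04]],[[0,0,0],[0,0,0]],[[0,0,0],[0,0,0]]]'
python3 - <<'E'
from h import *
b=shot('top','t4');shot('scene','s4'); i=b['img'][190:345,290:450,::-1]
cv2.imwrite('pics/c4.png',cv2.resize(i,(620,600),interpolation=cv2.INTER_CUBIC))
o=robot.get_obs();print(o['q'].round(1),o['wrist_torque'].round(2))
E
```

```text
time_s: 22.05
tool_pos: [546.5, -226.0, 185.5]
tcp_rot: [179.9, 0.1, 136.7]
ft_force: [8.0, 1.3, 1.1]
grip_width: 17.0
grip_force: 58.6
time_s: 24.55
tool_pos: [546.9, -225.0, 185.5]
tcp_rot: [179.9, 0.2, -173.0]
ft_force: [9.3, 5.3, -0.2]
grip_width: 16.5
grip_force: 58.6
[ -27.7    2.5  105.9    0.2   71.5 -124.7] [ 0.68 -1.29  0.04]
```

View pics/c4.png

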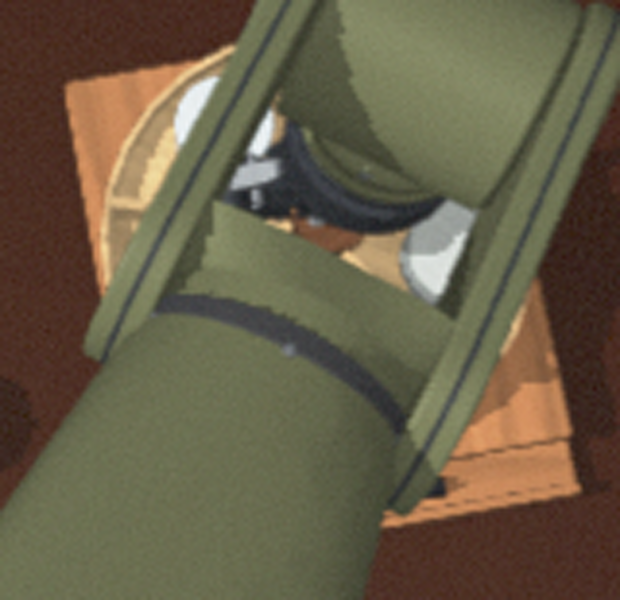

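The arm hides the bottle from above. I'll release, step aside and measure the result.

```bash
python3 -m jog '[[[0,0,0],[0,0,0]],[[0,0,0],[0,0,0]],[[0,0,0],[0,0,0]],[[0,0,0],[0,0,0]],[[0,0,0],[0,0,0]],[[0,0,0],[0,0,0]],[[0,0,0],[0,0,0]],[[0,0,0],[0,0,0]],[[0,0,-0.02],[0,0,0]],[[0,0,-0.03],[0,0,0]],[[0,0,-0.04],[0,0,0]],[[0,0,-0.04],[0,0,0]],[[0,0,-0.02],[0,0,0]],[[0,0,0],[0,0,0]]]' -1
python3 -m jog '[[[0,0.03,0],[0,0,0]],[[0,0.07,0],[0,0,0]],[[0,0.08,0],[0,0,0]],[[0,0.08,0],[0,0,0]],[[0,0.08,0],[0,0,0]],[[0,0.08,0],[0,0,0]],[[0,0.08,0],[0,0,0]],[[0,0.07,0],[0,0,0]],[[0,0.03,0],[0,0,0]],[[0,0,0],[0,0,0]],[[0,0,0],[0,0,0]]]'
python3 - <<'E'
from h import *
b=shot('top','t5'); i=b['img'][195:340,300:450,::-1]
cv2.imwrite('pics/c5.png',cv2.resize(i,(600,580),interpolation=cv2.INTER_CUBIC))
togo([545.6,-226.4,262],-173.0)
E
```

```text
time_s: 26.4
tool_pos: [545.9, -226.6, 261.8]
tcp_rot: [-179.9, 0.1, -173.1]
ft_force: [0.6, -0.0, 0.0]
grip_width: 85.6
grip_force: 0.0
time_s: 27.78
tool_pos: [509.5, 70.8, 260.0]
tcp_rot: [-180.0, -0.0, -173.2]
ft_force: [0.6, 0.8, 0.8]
grip_width: 85.6
grip_force: 0.0
shift [-0.0012 -0.5984 -0.0035]
turn [-0.0003 -0.0003 -0.0033]
```

View pics/c5.png

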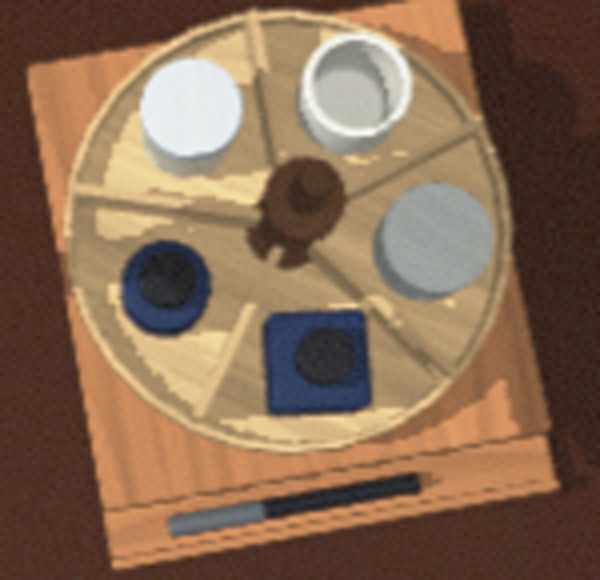

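All five stand, and the square bottle is near the front with its cap at (326,356) and dividers ending at (204,412) and (440,370). Computing the remaining error.

```bash
python3 - <<'E'
from h import *
T=load('t5'); f=lambda x,y:((x+.5)/4-.5+300,(y+.5)/4-.5+195)
br=lambda v:np.degrees(np.arctan2(v[1],v[0]))%360
h=atz(T,f(315,187),204);print('h',h.round(1), 'bead',atz(T,f(303,198),150).round(1))
A=np.array([545.4,-226.6])
c=atz(T,f(326,356),116);print('cap',c.round(1),br(c[:2]-A),np.linalg.norm(c[:2]-A))
e=[atz(T,f(*p),92) for p in[(264,313),(366,310),(371,410),(268,413)]];m=np.mean(e,0)
print('edges',[round(br((e[i]-e[j])[:2])%90,1) for i,j in[(0,1),(1,2),(2,3),(0,3)]],m.round(1),br(m[:2]-A),[np.linalg.norm(e[i]-e[i-1]).round() for i in range(4)])
d=np.array([br(atz(T,f(*p),88)[:2]-A) for p in[(75,190),(255,12),(480,128),(440,370),(204,412)]])
print('div',d.round(1),(d%72).round(1))
L=[atz(T,f(*p),24) for p in[(112,568),(560,489)]];v=L[0]-L[1];print('front',br(v[:2])+90, 'mid ledge bearing',br(np.mean(L,0)[:2]-A))
P=[atz(T,f(*p),36) for p in[(28,67),(462,-8)]];v=P[0]-P[1];print(br(v[:2])+90)
# blue mask min area rect of the dark glass
img=T['img'].astype(int)[260:305,355:402]
m=((img[:,:,2]>img[:,:,0]+15)|(img.max(2)<75)).astype(np.uint8)
cn=max(cv2.findContours(m,0,2)[0],key=cv2.contourArea);print(cv2.minAreaRect(cn))
E
```

```text
h [ 540.2 -225.2  204. ] bead [ 544.8 -225.7  150. ]
cap [ 473.5 -238.2  116. ] 189.18026208745601 72.82114491110704
edges [np.float64(1.2), np.float64(0.8), np.float64(1.1), np.float64(0.8)] [ 473.3 -236.7   92. ] 187.96121864165255 [np.float64(49.0), np.float64(51.0), np.float64(49.0), np.float64(51.0)]
div [ 82.    8.4 295.2 222.9 154.4] [10.   8.4  7.2  6.9 10.4]
front 189.23468482787854 mid ledge bearing 189.45824425597766
189.61260836936765
((23.89503288269043, 25.005523681640625), (24.912887573242188, 25.54359245300293), 86.98721313476562)
```

The bearing is about 188.6° and the front is 189.4°, so a further turn of roughly 1° is needed. I'll return, regrip and trim.

```bash
python3 -m jog '[[[0,-0.03,0],[0,0,0]],[[0,-0.07,0],[0,0,0]],[[0,-0.08,0],[0,0,0]],[[0,-0.08,0],[0,0,0]],[[0,-0.08,0],[0,0,0]],[[0,-0.08,0],[0,0,0]],[[0,-0.08,0],[0,0,0]],[[0,-0.07,0],[0,0,0]],[[0,-0.028,0],[0,0,0]],[[0,0,0],[0,0,0]],[[0,0,0],[0,0,0]],[[0,0,0],[0,0,0]]]' -1
python3 -c "
from h import *
togo([546.5,-225.3,186],-173)"
```

```text
time_s: 29.32
tool_pos: [545.3, -224.4, 260.4]
tcp_rot: [180.0, 0.0, -173.1]
ft_force: [0.3, 0.2, 0.3]
grip_width: 85.2
grip_force: 0.0
shift [-0.0022 -0.0021  0.1488]
turn [ 0.0001  0.0001 -0.001 ]
```

```bash
python3 -m jog '[[[-0.0022,-0.0015,0.02],[0,0,0]],[[0,0,0.03],[0,0,0]],[[0,0,0.03],[0,0,0]],[[0,0,0.03],[0,0,0]],[[0,0,0.025],[0,0,0]],[[0,0,0.014],[0,0,0]],[[0,0,0],[0,0,0]],[[0,0,0],[0,0,0]],[[0,0,0],[0,0,0]]]' -1
python3 -m jog '[[[0,0,0],[0,0,0]],[[0,0,0],[0,0,0]],[[0,0,0],[0,0,0]],[[0,0,0],[0,0,0]],[[0,0,0],[0,0,0]],[[0,0,0],[0,0,0]],[[0,0,0],[0,0,0]],[[0,0,0],[0,0,0]],[[0,0,0],[0,0,0]],[[0,0,0],[0,0,0]],[[0,0,0],[0,0,0]],[[0,0,0],[0,0,0]]]' 1 60
```

```text
time_s: 30.45
tool_pos: [546.9, -226.2, 186.7]
tcp_rot: [-180.0, 0.1, -173.1]
ft_force: [0.7, 0.1, -0.2]
grip_width: 85.5
grip_force: 0.0
time_s: 31.95
tool_pos: [546.3, -225.0, 186.0]
tcp_rot: [179.9, -0.0, -173.1]
ft_force: [-1.3, 5.3, 3.1]
grip_width: 16.5
grip_force: 58.7
```

```bash
python3 -m jog '[[[0,0,0],[0,0,-0.005]],[[0,0,0],[0,0,-0.01]],[[0,0,0],[0,0,-0.005]],[[0,0,0],[0,0,0]],[[0,0,0],[0,0,0]],[[0,0,0],[0,0,0]],[[0,0,0],[0,0,0]]]'
python3 - <<'E'
from h import *
o=robot.get_obs();print(o['wrist_torque'].round(2),o['joint_velocities'].round(2))
c=shot('scene','s6'); i=c['img'][165:365,225:490,::-1]; cv2.imwrite('pics/c6.png',cv2.resize(i,(795,600),interpolation=cv2.INTER_CUBIC))
E
```

```text
time_s: 32.83
tool_pos: [546.3, -225.0, 186.0]
tcp_rot: [179.9, -0.0, -171.9]
ft_force: [-2.0, 6.1, 3.8]
grip_width: 16.3
grip_force: 58.7
[ 0.74  0.24 -0.  ] [ 0.02 -0.    0.01 -0.05  0.    0.  ]
```

View pics/c6.png

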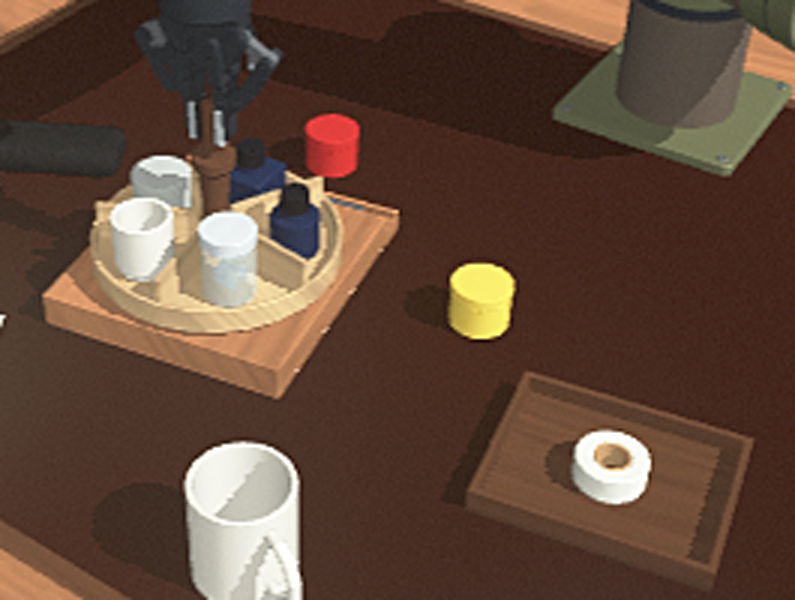

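All five containers stand, the tape is flat in the tray (610,466), the handle is gripped (205,120), and the square bottle's cap is at (252,147). One last check of its bearing before handing in.

```bash
python3 - <<'E'
from h import *
S=load('s6'); p=((252.5)/3-.5+225,(146.5)/3-.5+165)
c=atz(S,p,116);v=c[:2]-[545.8,-226.2];print(c.round(1),np.degrees(np.arctan2(v[1],v[0]))%360)
print(robot.finish_job())
E
```

```text
[ 478.4 -234.2  116. ] 186.74295433357386
the job is handed in; nothing more can be done
None
```

I handed the job in at about 33 s: the tape lies flat in the tray, the handle is gripped, and all five containers are standing. The square bottle should be within about 1° of the front, going by the clear overhead picture plus the final 1.2° turn. A rough last check from the scene camera read nearly 3° short, and I handed in without resolving the difference. The bottle also sits about 7–8° askew in its own compartment, which turning the caddy couldn't correct.

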